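Press the push nut down the shaft of a focus drive

ROBOT

A 6-joint arm with a two-finger parallel gripper is mounted at the origin on the work surface; the furniture and walls round the work are solid. World frame = base frame: x ahead of the robot, y to its left, z up, the work surface at z = 0. Lengths are in mm, angles in rad, forces in N, time in s.
With the tool pointing down it reaches from about 375 to 925 mm from the base axis. Payload 5.7 kg.
Tool frame: the origin (TCP) lies at the very end of the fingers, on their centre line; the grasp point (between the pads) lies 19 mm behind it; z points along the fingers, y is the line along which they close (so a half turn about z gives the same grasp; the last joint's range is limited). The gripper opens to 85 mm and grips with 20 to 120 N. Pads are 22 mm wide; open, the fingers measure 114 mm over their backs; the gripper's body (76 mm by 85 mm) begins 54 mm behind the grasp point. The pads swing forward as they close: fully open they stand 13 mm farther back than shut.
Start: joints at [1.028, 0.359, 1.51, -0, 1.272, -0.115], TCP at [248.911, 545.9, 231.267] pointing down, gripper open.
Joint ranges: [-2.97, 2.97], [-1.01, 2.36], [0.21, 2.38], [-0.96, 4.11], [0.2, 2.71], [-2.98, 2.98]. Speed limits (rad/s): [2.39, 2.39, 3.14, 3.14, 3.14, 3.14].

INTERFACE

Orientations are given as [roll, pitch, yaw] about the fixed x, y, z axes, in that order (R = Rz(yaw) Ry(pitch) Rx(roll)).
In Python, from plant import readout, imaging, bot gives the robot as it stands.
- The arm moves only by the shell command python3 -m crank 'ROWS'. ROWS is JSON, a list of rows, each an object of numbers: "tx", "ty", "tz": the shift along the world's x, y, z in units of 20 cm (1.0 is 20 cm); "roll": the turn about the world's z in units of pi rad (1.0 is pi rad); "fingers": the closure, from 0 (fully open) to 1 (shut). In form: [{"tx": .., "ty": .., "tz": .., "roll": .., "fingers": ..}, ...]. A call has 1 to 5 rows; each row is the pose to reach, as a shift and turn from the pose commanded when the call began, turning the shorter way round; what a row does not reach only later rows make up. A row lasts 1/10 s, in which the tool goes at most 50 mm and 8.59 degrees, less where a joint would pass 70% of its speed; a pose out of reach is approached as far as the arm can. A call with a number of a shift or a turn outside -1 to 1 is refused whole. A call with a gripper value outside its range is refused whole. The fingers move at their own pace and stop on an object; the grip force is fixed at half the most. Time passes only in rows, so rows that repeat a pose let the fingers close. It gives the time, the measured TCP pose, the force, the opening and the grip force at its end, in the units of the state.
- readout.read_state(): the state, without advancing time (a new reading comes with each control period).
- imaging.snapshot(name): name is "scene" or "top" or "wrist"; returns a dict with "img" (420x560x3 uint8, red, green, blue), "depth" (420x560 float32, mm along the optical axis (not along the pixel's ray), 0 where there is no reading), "fx", "fy", "cx", "cy" (pixels), "D" ([k1, k2, p1, p2, k3] as OpenCV has them; the pictures are not rectified), "view" (4x4, takes a point from world to camera coordinates); the wrist camera has in their place "T_tool_cam" (4x4, takes a point from camera to tool coordinates, whose origin is the TCP and whose axes are the flange's). Camera axes: x right, y down, z forward; pixel columns grow to the right and rows downward; lengths in mm; the calibration is good to about 2 mm. A picture is of the moment at which its call begins: read the wrist's pose just before it.
- bot.hand_in(): hands the job in; it is judged then, once.
The state is a dict: "clock": time; "q": joint angles; "qvel": joint speeds; "joint_torque": joint torques, N m; "tcp_pos": TCP position; "orientation": TCP orientation; "ft_force": force on the tool from outside, world axes, zero at the start; "ft_torque": the same for the moment, N m; "finger_gap": opening from 0.0 (shut) to 1.0 (fully open); "grip_force": force on a finger pad.
Only numpy, scipy, OpenCV 4.12 (cv2) and the standard library are available. Lean on these libraries where they do the work, as an engineer would, in place of code of your own. Each camera call takes 0.05 s, during which the arm holds its last target. There are 200 camera calls.

TASK

Fit the steel push nut to the focus drive: set it, flange down, on the tapered nose of the upright shaft and let go, then take the hollow setting tool from its block and press the nut straight down the shaft with it, never harder than 25 N, until the black wheel is pushed about 2 mm down on its spring and the nut holds it there without the wheel ever bottoming. Then stand the setting tool back in its block, and leave the dish, the black ring and the amber bottle where they are.

Things in the scene. Friction and masses are not known exactly. Their poses are not given: they have to be found in the camera images.
- focus_drive: focus drive fixed to the bench: round grey cast foot, 68 mm across, and one plain upright steel shaft, 12 mm in diameter. A knurled black wheel (focus_wheel), 56 mm across and 22 mm high, sits on the shaft on a spring and slides down when pressed: 1 N to start it, then 2.5 N for each mm; it bottoms at 4.5 mm. Origin at the centre of the foot's underside, z up along the shaft.
- shaft_tip (a point): centre of the shaft's top end, 82.5 mm above the foot's underside; z up. The top 10 mm is a tapered nose, 7.2 mm across at the tip; below it the shaft has its full 12 mm. A nut laid on the nose rests with its underside about 12 to 14 mm below the tip.
- push_nut: loose steel push nut, 48 g, lying flange down: flange 30 mm across, 3 mm thick; above it a round crown 24.8 mm across up to 12 mm, the place to grip it. Open bore 13.6 mm across. Origin at the centre of the underside, z up.
- setting_tool: loose hollow setting tool, 0.22 kg, upright in its block: steel tube 24.8 mm across, 36 mm long, its bore 15.6 mm across, open below and 36 mm deep; black guard collar 39 mm across from 36 to 41 mm; black round grip above. Origin at the centre of the tube's lower end, z up. That end bears on top of the nut's crown while the shaft goes into the bore.
- tool_block: aluminium block 58 x 58 x 30 mm fixed to the bench, with one round hole 28.2 mm across and 20 mm deep in its top for the setting tool, its mouth chamfered by 3 mm. Origin at the centre of the underside, z up; the hole is central and its floor is 10 mm above the origin, so the stored tool's origin is 10 mm above this one.
- petri_dish: bystander: round white parts dish, 69 mm across, 16 mm high; origin at the centre of the underside.
- capring_1: bystander: plain black ring, 32 mm across, 12 mm high; origin at the centre of the underside.
- amber_2: bystander: open amber glass bottle with swabs, 51 mm across, 132 mm high; origin at the centre of the underside.
- nut_teeth (a point): centre of the ring of six sprung teeth in the nut's bore, 7 mm above its underside, leaning up and inward to a circle 10 mm across. Pressed slowly (10 to 20 mm/s) they climb the nose with 3 to 12 N; from where the underside is 21 mm below the shaft tip they bite and rub with a steady 7 to 10 N. The nut gives back 0.5 to 0.9 mm when let off and cannot be pulled back up.
- tool_grip (a point): middle of the setting tool's round black grip, 21 mm across, which reaches from 41 to 83 mm above the tube's lower end; this point is 60 mm above that end. Fingertips may rest on the guard collar below.
- seat_middle (a point): a point on the shaft's axis, 32 mm below the tip: the mean height of the flat floor on which the nut comes to bear, the floor of a recess 38 mm across and 8 mm deep in the wheel's top. With the wheel free the floor lies up to 4.5 mm above or below this point, because the collar under the spring is set differently on every drive; this height is not measured.
Mind the look-alikes: they are no part of the job. Leave any brown or purple look-alike of the push_nut alone.

How it is judged:
By the outcome, as a careful person would: the job done as asked, in the order asked, and still so for the second after the job is handed in, with the robot touching nothing.
It also fails if it takes over 72 s, if anything falls off the work surface, if the arm or the gripper's body presses on something with over 40 N, if the wrist force passes 120 N, or if a joint passes its speed limit or range.

## Working session

There is one attempt and no reset: what is moved stays moved. The work goes in short steps, Python scripts to look and compute and a shell command to move; the robot and the scene stay as the last step left them, time stands still between calls to the robot, and variables do not carry over. Pictures are saved under pics/ and viewed, at most 10 in all, crops included, and the job is handed in when it is done.

```bash
ls; mkdir -p pics; python3 - <<'E'
from plant import readout, imaging
import cv2,numpy as np
s=readout.read_state();print(s)
ims=[]
for n in("scene","top"):
    d=imaging.snapshot(n);np.savez(n+".npz",**d)
    print(n,d['fx'],d['fy'],d['cx'],d['cy'],d['D'],np.round(d['view'],3).tolist())
    cv2.imwrite(f"pics/{n}.png",d['img'][...,::-1])
E
```

```text
pics
{'clock': 0.0, 'q': array([ 1.02790699e+00,  3.59445240e-01,  1.51141936e+00, -6.34265881e-06,
        1.27248355e+00, -1.15129028e-01]), 'qvel': array([ 0.00092397, -0.00087378,  0.00202656,  0.00029631,  0.00068027,
        0.00065661]), 'joint_torque': array([-4.33137073e-03, -5.27610326e+01, -2.78622633e+01, -3.77705992e-04,
        1.30836497e-02, -5.95864299e-05]), 'tcp_pos': array([248.58044992, 545.35543736, 230.49412918]), 'orientation': array([-3.13984809e+00, -1.95642464e-04,  2.71383404e+00]), 'ft_force': array([-0.08494607, -0.10364621,  0.85538443]), 'ft_torque': array([ 0.0235556 , -0.02678618,  0.01353629]), 'grip_force': 0.0, 'finger_gap': 1.002754604517534}
scene 398.4447785576723 398.4447785576723 282.81686337886816 212.99023389954968 [0.04093287 0.         0.         0.         0.        ] [[-0.894, -0.448, 0.018, 657.291], [-0.212, 0.387, -0.897, 6.395], [0.395, -0.806, -0.441, 1071.431], [0.0, 0.0, 0.0, 1.0]]
top 509.31536453723015 509.31536453723015 281.91318597219777 215.99309764667038 [0.02079784 0.         0.         0.         0.        ] [[-0.017, -1.0, -0.005, 456.607], [-0.997, 0.017, -0.075, 506.543], [0.076, 0.004, -0.997, 1071.163], [0.0, 0.0, 0.0, 1.0]]
```

View pics/top.png

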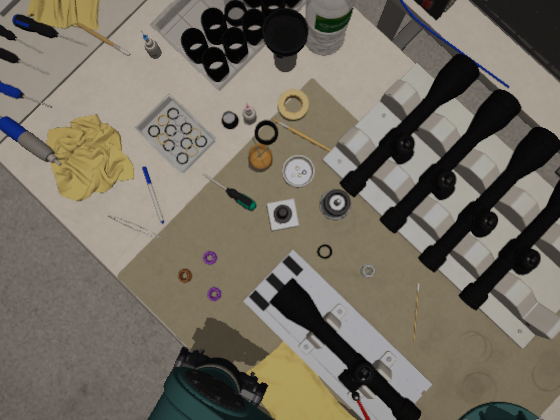

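View pics/scene.png

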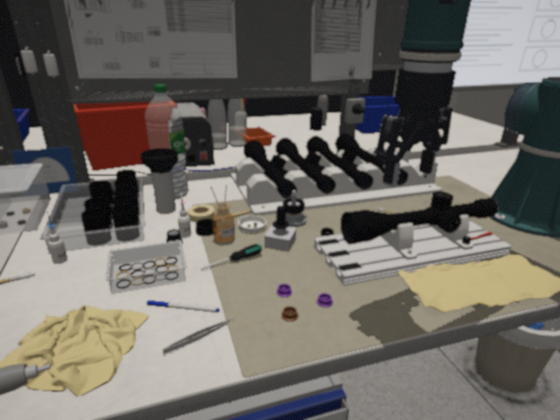

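The top view shows the tool in its block at about (283,213), the focus drive at (335,204) and the steel nut at (368,271). The black ring is at (325,251), the dish at (298,171) and the amber bottle at (260,157). The purple and brown look-alikes sit at lower left. Next I'll cast rays to get positions.

```bash
cat > h.py <<'E'
import numpy as np,cv2
def K(d): return np.array([[d['fx'],0,d['cx']],[0,d['fy'],d['cy']],[0,0,1.]])
def rays(d,uv,V=None):
    V=d['view'] if V is None else V
    n=cv2.undistortPoints(np.float64(uv).reshape(-1,1,2),K(d),np.float64(d['D'])).reshape(-1,2)
    R=V[:3,:3];o=-R.T@V[:3,3]
    return o,np.c_[n,np.ones(len(n))]@R
def plane(d,uv,z,V=None):
    o,r=rays(d,uv,V); return o+r*((z-o[2])/r[:,2:])
def cloud(d,V=None):
    h,w=d['depth'].shape;u,v=np.meshgrid(np.arange(w),np.arange(h))
    o,r=rays(d,np.c_[u.ravel(),v.ravel()],V)
    P=o+r*d['depth'].reshape(-1,1);P[d['depth'].ravel()==0]=np.nan
    return P.reshape(h,w,3)
def wristV(d,s):
    from scipy.spatial.transform import Rotation as R
    T=np.eye(4);T[:3,:3]=R.from_euler('xyz',s['orientation']).as_matrix();T[:3,3]=s['tcp_pos']
    return np.linalg.inv(T@d['T_tool_cam'])
E
python3 - <<'E'
from h import *
d=dict(np.load('top.npz'))
P=cloud(d)
for n,u,v,z in[("nut",368,271,12),("tool",283,213,93),("drive",335,204,70),("ring",325,251,12),("dish",298,171,16),("amber",260,157,132)]:
    w=P[v-14:v+15,u-14:u+15]; 
    print(n,plane(d,[(u,v)],z).round(0),"maxz",np.nanpercentile(w[...,2],[1,50,97,100]).round(0))
cv2.imwrite('pics/topz.png',cv2.resize(d['img'][120:300,220:420,::-1],None,fx=4,fy=4,interpolation=cv2.INTER_CUBIC)[:600])
E
```

```text
nut [[394. 266.  12.]] maxz [-5.  1. 12. 16.]
tool [[515. 445.  93.]] maxz [ -2.  32.  94. 100.]
drive [[533. 339.  70.]] maxz [-3. 48. 74. 86.]
ring [[438. 357.  12.]] maxz [-4.  1. 13. 18.]
dish [[612. 411.  16.]] maxz [-3.  4. 18. 23.]
amber [[621. 488. 132.]] maxz [ -4.  47.  91. 129.]
```

```bash
python3 - <<'E'
from plant import imaging
print(imaging.snapshot("wrist")["T_tool_cam"].round(3))
E
```

```text
[[ 1.00000e-03 -9.52000e-01 -3.06000e-01  7.76580e+01]
 [ 1.00000e+00  1.00000e-03 -0.00000e+00  4.26000e-01]
 [ 0.00000e+00 -3.06000e-01  9.52000e-01 -1.42403e+02]
 [ 0.00000e+00  0.00000e+00  0.00000e+00  1.00000e+00]]
```

View pics/topz.png

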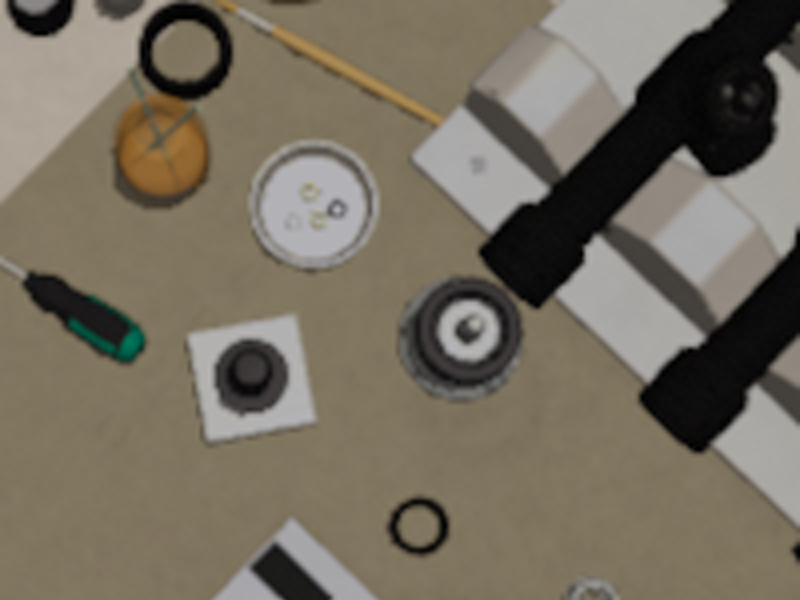

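```bash
python3 -m crank '[{"tx":0.4,"ty":-0.75,"tz":0,"roll":-0.15,"fingers":0.4},{"tx":0.4,"ty":-0.75,"tz":0,"roll":-0.15,"fingers":0.4},{"tx":0.4,"ty":-0.75,"tz":0,"roll":-0.15,"fingers":0.4},{"tx":0.4,"ty":-0.75,"tz":0,"roll":-0.15,"fingers":0.4},{"tx":0.4,"ty":-0.75,"tz":0,"roll":-0.15,"fingers":0.4}]'
python3 - <<'E'
from h import *
d=dict(np.load('top.npz'));P=cloud(d)
m=(P[...,2]>45)&(np.hypot(P[...,0]-533,P[...,1]-339)<110)
Q=P[m];
for z0,z1 in((45,70),(70,100),(100,150),(150,300)):
    k=Q[(Q[:,2]>z0)&(Q[:,2]<z1)]
    r=np.hypot(k[:,0]-533,k[:,1]-339);a=np.degrees(np.arctan2(k[:,1]-339,k[:,0]-533))
    for b in range(-180,180,30):
        s=(a>=b)&(a<b+30)&(r>32)
        if s.sum()>3: print(z0,b,s.sum(),r[s].min().round())
# obstacles near nut
m=(P[...,2]>20)&(np.hypot(P[...,0]-394,P[...,1]-266)<110);k=P[m];print(k[np.argsort(np.hypot(k[:,0]-394,k[:,1]-266))[:3]],k[:,2].max() if len(k) else 0)
E
```

```text
clock: 0.65
tcp_pos: [329.8, 393.3, 231.1]
orientation: [-3.14, 0.001, 2.239]
ft_force: [0.4, 0.7, 0.2]
finger_gap: 0.602
grip_force: 0.0
45 -120 19 95.0
45 -90 42 32.0
45 -60 103 32.0
45 -30 64 33.0
45 0 4 32.0
45 60 9 98.0
45 90 74 90.0
70 -120 95 93.0
70 -90 55 40.0
70 -60 551 38.0
70 -30 128 39.0
70 90 48 99.0
[[338.43640053 323.99514453  22.50722627]
 [336.57518415 322.27367153  25.4572693 ]
 [334.44329858 320.20620244  25.25899209]] 97.1933582635404
```

```bash
python3 -m crank '[{"tx":0.32,"ty":-0.64,"tz":-0.2,"fingers":0.4},{"tx":0.32,"ty":-0.64,"tz":-0.6,"fingers":0.4},{"tx":0.32,"ty":-0.64,"tz":-0.6,"fingers":0.4},{"tx":0.32,"ty":-0.64,"tz":-0.6,"fingers":0.4},{"tx":0.32,"ty":-0.64,"tz":-0.6,"fingers":0.4}]'
cat > w.py <<'E'
import sys
from h import *
from plant import readout,imaging
s=readout.read_state();d=imaging.snapshot("wrist");V=wristV(d,s)
n=sys.argv[1];np.savez(n+".npz",V=V,tcp=s['tcp_pos'],**d);cv2.imwrite(f"pics/{n}.png",d['img'][...,::-1])
print(s['tcp_pos'].round(2),s['orientation'].round(4),s['clock'],s['ft_force'].round(2),d['fx'],d['D'])
E
python3 w.py nut1
```

```text
[329.77 393.31 231.09] [-3.1405e+00  9.0000e-04  2.2389e+00] 0.65 [0.37 0.67 0.17] 333.79899925368795 [0.02271726 0.         0.         0.         0.        ]$[0]: bad value
```

View pics/nut1.png

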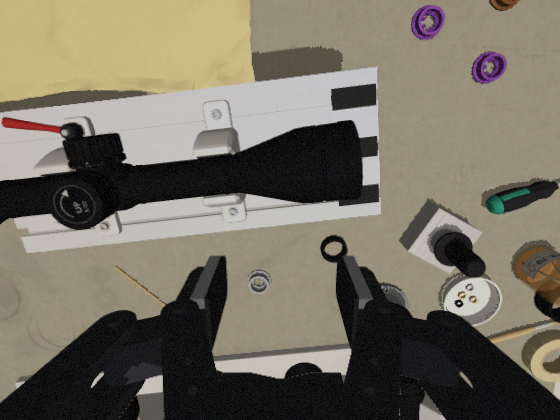

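The call was refused because `roll` was missing, and this picture was taken from the high pose. It shows the steel nut at (259,282) between the fingers and the black ring at (334,248).

```bash
python3 -m crank '[{"tx":0.32,"ty":-0.64,"tz":-0.2,"roll":0,"fingers":0.4},{"tx":0.32,"ty":-0.64,"tz":-0.6,"roll":0,"fingers":0.4},{"tx":0.32,"ty":-0.64,"tz":-0.6,"roll":0,"fingers":0.4},{"tx":0.32,"ty":-0.64,"tz":-0.6,"roll":0,"fingers":0.4},{"tx":0.32,"ty":-0.64,"tz":-0.6,"roll":0,"fingers":0.4}]'
python3 w.py nut2
```

```text
clock: 1.2
tcp_pos: [391.0, 265.4, 107.6]
orientation: [-3.134, -0.001, 2.241]
ft_force: [-0.7, -0.9, 0.3]
finger_gap: 0.598
grip_force: 0.0
[390.96 265.39 107.64] [-3.1341e+00 -1.2000e-03  2.2414e+00] 1.2 [-0.75 -0.89  0.27] 333.79899925368795 [0.02271726 0.         0.         0.         0.        ]
```

View pics/nut2.png

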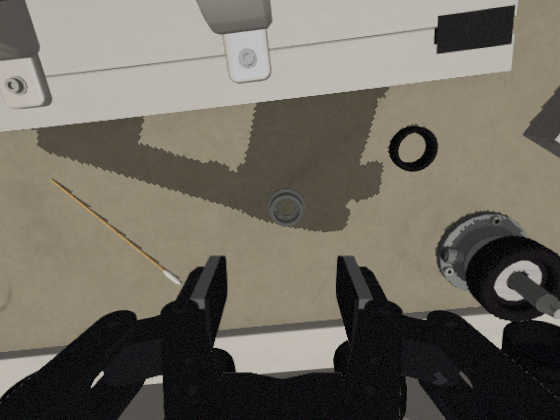

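The nut is at (287,207), lying in shadow. The finger centre line is at about column 282.

```bash
python3 - <<'E'
from h import *
d=dict(np.load('nut2.npz'));V=d['V'];P=cloud(d,V)
g=cv2.cvtColor(d['img'],cv2.COLOR_RGB2GRAY)[170:245,245:330]
b=cv2.createCLAHE(4,(2,2)).apply(cv2.resize(g,None,fx=4,fy=4,interpolation=cv2.INTER_CUBIC))
c=cv2.HoughCircles(cv2.GaussianBlur(b,(0,0),3),cv2.HOUGH_GRADIENT,1,10,param1=60,param2=20,minRadius=30,maxRadius=95)
for x,y,r in c[0][:8]:
    uv=[(245+x/4-.375,170+y/4-.375)];print(np.round(uv,1),r/4,[plane(d,uv,z,V)[0,:2].round(1) for z in(0,3,12)])
w=P[180:235,260:315];z=w[...,2]
k=(z>6)&(z<16)
print('z',np.nanpercentile(z,[5,50,95]),'high pts',k.sum(),w[k].mean(0),[(w[k][:,i].min()+w[k][:,i].max())/2 for i in(0,1)])
cv2.imwrite('pics/nutz.png',b)
E
```

```text
[[286. 209.]] 17.325 [array([397.5, 263. ]), array([396.9, 263.8]), array([394.9, 266.1])]
[[287.5 206.2]] 16.975 [array([397. , 265.5]), array([396.4, 266.3]), array([394.4, 268.5])]
[[285.8 203.8]] 15.225 [array([394.6, 266.3]), array([394., 267.]), array([392.2, 269.2])]
[[284.5 206. ]] 17.15 [array([395. , 264.2]), array([394.4, 265. ]), array([392.6, 267.3])]
[[286.2 212. ]] 16.85 [array([399.2, 261.2]), array([398.6, 262. ]), array([396.6, 264.4])]
[[283.5 211. ]] 20.3 [array([397. , 260.5]), array([396.4, 261.3]), array([394.5, 263.7])]
[[286.5 214.8]] 19.6 [array([400.8, 259.5]), array([400.1, 260.3]), array([398.1, 262.8])]
[[281.8 208.5]] 17.675 [array([394.6, 261.3]), array([394. , 262.1]), array([392.2, 264.4])]
z [ 0.84781269  2.21135137 13.85935233] high pts 623 [395.14088645 266.07040136  11.54186767] [np.float64(395.63376979919497), np.float64(265.94151385306475)]
```

View pics/nutz.png

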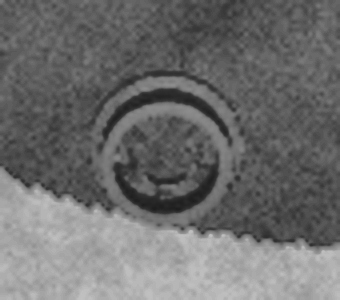

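The enlarged crop puts the crown's top circle at pixel (286.6,210.6), which is about (395.8,265.7) in the world. The depth data agrees.

```bash
python3 -m crank '[{"tx":0.02,"ty":0,"tz":-0.2,"roll":0,"fingers":0.4},{"tx":0.02,"ty":0,"tz":-0.35,"roll":0,"fingers":0.4},{"tx":0.02,"ty":0,"tz":-0.35,"roll":0,"fingers":0.4},{"tx":0.02,"ty":0,"tz":-0.35,"roll":0,"fingers":0.4}]'
python3 w.py nut3; python3 - <<'E'
from h import *
d=dict(np.load('nut3.npz'));V=d['V'];P=cloud(d,V)
R=V[:3,:3];c=K(d)@(R@np.array([395.8,265.7,12])+V[:3,3]);print('expect px',c[:2]/c[2])
m=(P[...,2]>8)&(P[...,2]<16)&(np.hypot(P[...,0]-396,P[...,1]-266)<17)
w=P[m];print(m.sum(),w.mean(0),w.min(0),w.max(0))
E
```

```text
clock: 1.65
tcp_pos: [396.9, 269.3, 42.0]
orientation: [3.141, -0.0, 2.244]
ft_force: [-0.0, 0.2, 0.1]
finger_gap: 0.599
grip_force: 0.0
[396.92 269.32  42.01] [ 3.1415e+00 -3.0000e-04  2.2441e+00] 1.65 [-0.04  0.18  0.11] 333.79899925368795 [0.02271726 0.         0.         0.         0.        ]
expect px [274.47816596 246.16215266]
1011 [395.08357168 266.10170674  12.23637888] [382.92254727 253.36730016   8.00265005] [407.75811703 278.30104023  15.65014814]
```

```bash
python3 - <<'E'
from h import *
from plant import readout,imaging
for i in range(5):
    s=readout.read_state();d=imaging.snapshot("wrist");V=wristV(d,s);P=cloud(d,V)
    m=(P[...,2]>8)&(P[...,2]<16)&(np.hypot(P[...,0]-396,P[...,1]-266)<17)
    w=P[m][:,:2];(c,sz,a)=cv2.minAreaRect(np.float32(w));print(s['tcp_pos'].round(2),s['orientation'].round(3),np.round(c,1),np.round(sz,1))
d['img'];cv2.imwrite('pics/nut4.png',cv2.resize(d['img'][200:320,180:380,::-1],None,fx=3,fy=3))
E
```

```text
[397.62 269.43  42.64] [3.14  0.    2.244] [395.3 265.9] [24.4 24.8]
[398.01 269.36  42.97] [3.139e+00 1.000e-03 2.244e+00] [395.3 265.9] [24.4 24.9]
[398.1  269.2   43.02] [3.138e+00 1.000e-03 2.243e+00] [395.3 265.7] [24.8 24.6]
[398.05 268.98  42.94] [3.138e+00 1.000e-03 2.243e+00] [395.3 265.8] [24.5 24.9]
[397.87 268.74  42.75] [3.139e+00 1.000e-03 2.243e+00] [395.2 266. ] [24.5 24.7]
```

View pics/nut4.png

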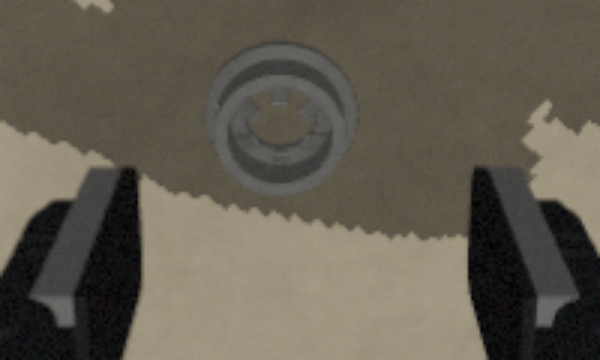

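```bash
python3 -m crank '[{"tx":-0.01,"ty":-0.0125,"tz":-0.08,"roll":0,"fingers":0.4},{"tx":-0.01,"ty":-0.0125,"tz":-0.13,"roll":0,"fingers":0.4},{"tx":-0.01,"ty":-0.0125,"tz":-0.165,"roll":0,"fingers":0.4},{"tx":-0.01,"ty":-0.0125,"tz":-0.18,"roll":0,"fingers":0.4},{"tx":-0.01,"ty":-0.0125,"tz":-0.18,"roll":0,"fingers":0.45}]'
python3 -m crank '[{"tx":0,"ty":0,"tz":0,"roll":0,"fingers":0.6},{"tx":0,"ty":0,"tz":0,"roll":0,"fingers":0.85},{"tx":0,"ty":0,"tz":0,"roll":0,"fingers":1},{"tx":0,"ty":0,"tz":0,"roll":0,"fingers":1},{"tx":0,"ty":0,"tz":0,"roll":0,"fingers":1}]'
```

```text
clock: 2.45
tcp_pos: [394.8, 265.3, 4.9]
orientation: [-3.141, -0.0, 2.242]
ft_force: [-0.4, -0.4, 0.4]
finger_gap: 0.552
grip_force: 0.0
clock: 2.95
tcp_pos: [395.2, 265.6, 5.9]
orientation: [3.141, 0.0, 2.243]
ft_force: [-0.7, -0.6, 6.3]
finger_gap: 0.247
grip_force: 58.7
```

```bash
python3 -m crank '[{"tx":0,"ty":0,"tz":0.1,"roll":0,"fingers":1},{"tx":0.1,"ty":0.05,"tz":0.3,"roll":0,"fingers":1},{"tx":0.35,"ty":0.15,"tz":0.6,"roll":0,"fingers":1},{"tx":0.4,"ty":0.2,"tz":0.65,"roll":0,"fingers":1},{"tx":0.4,"ty":0.2,"tz":0.65,"roll":0,"fingers":1}]'
python3 w.py held1;python3 w.py held1
```

```text
clock: 3.45
tcp_pos: [483.4, 309.5, 141.3]
orientation: [3.126, 0.003, 2.242]
ft_force: [0.1, -0.3, -0.2]
finger_gap: 0.253
grip_force: 59.0
[483.42 309.55 141.27] [3.1258 0.0035 2.2423] 3.45 [ 0.12 -0.32 -0.23] 333.79899925368795 [0.02271726 0.         0.         0.         0.        ]
[479.14 307.47 138.34] [3.1333e+00 1.8000e-03 2.2425e+00] 3.5 [-1.    0.31 -0.6 ] 333.79899925368795 [0.02271726 0.         0.         0.         0.        ]
```

View pics/held1.png

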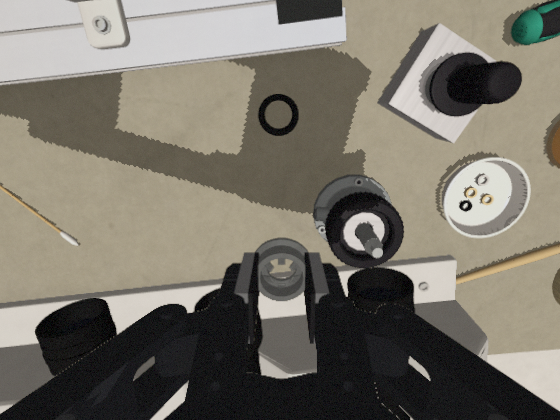

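The nut is held level between the pads, with its crown at about (280,268). The shaft tip is at (377,251) and the wheel and foot show below it. Next I'll measure the nut against the tool and the tip against the world.

```bash
python3 - <<'E'
from h import *
d=dict(np.load('held1.npz'));V=d['V']
i=d['img'][225:310,230:420,::-1]
b=cv2.resize(i,None,fx=4,fy=4,interpolation=cv2.INTER_CUBIC);b=cv2.convertScaleAbs(b,alpha=1.8,beta=20)
cv2.imwrite('pics/h1z.png',b)
T=d['T_tool_cam'];P=cloud(d,V);
print('depth nut',d['depth'][245:300:4,262:300:6].round(0).tolist())
print('tip depth z',P[243:262:2,366:390:3,2].round(0).tolist())
E
```

```text
depth nut [[158.0, 156.0, 157.0, 156.0, 157.0, 157.0, 156.0], [157.0, 156.0, 153.0, 152.0, 152.0, 154.0, 157.0], [156.0, 151.0, 149.0, 148.0, 149.0, 150.0, 153.0], [152.0, 149.0, 148.0, 148.0, 149.0, 149.0, 149.0], [149.0, 148.0, 309.0, 154.0, 310.0, 310.0, 149.0], [150.0, 156.0, 311.0, 312.0, 311.0, 153.0, 157.0], [159.0, 156.0, 312.0, 312.0, 312.0, 155.0, 160.0], [160.0, 164.0, 309.0, 308.0, 306.0, 306.0, 161.0], [159.0, 158.0, 165.0, 301.0, 165.0, 156.0, 160.0], [156.0, 162.0, 163.0, 163.0, 163.0, 157.0, 160.0], [153.0, 159.0, 162.0, 157.0, 162.0, 162.0, 157.0], [153.0, 158.0, 159.0, 161.0, 159.0, 159.0, 155.0], [155.0, 154.0, 155.0, 158.0, 157.0, 154.0, 155.0], [306.0, 155.0, 156.0, 155.0, 155.0, 155.0, 307.0]]
tip depth z [[76.0, 77.0, 80.0, 80.0, 79.0, 76.0, 48.0, 53.0], [77.0, 79.0, 81.0, 82.0, 83.0, 78.0, 51.0, 54.0], [76.0, 80.0, 81.0, 83.0, 84.0, 83.0, 51.0, 55.0], [76.0, 80.0, 84.0, 83.0, 85.0, 84.0, 54.0, 55.0], [74.0, 80.0, 85.0, 85.0, 86.0, 84.0, 56.0, 57.0], [48.0, 79.0, 84.0, 84.0, 84.0, 84.0, 56.0, 57.0], [51.0, 51.0, 83.0, 84.0, 85.0, 84.0, 57.0, 55.0], [54.0, 54.0, 55.0, 54.0, 57.0, 57.0, 57.0, 56.0], [55.0, 56.0, 56.0, 56.0, 56.0, 57.0, 56.0, 56.0], [56.0, 56.0, 57.0, 56.0, 56.0, 56.0, 56.0, 5.0]]
```

View pics/h1z.png

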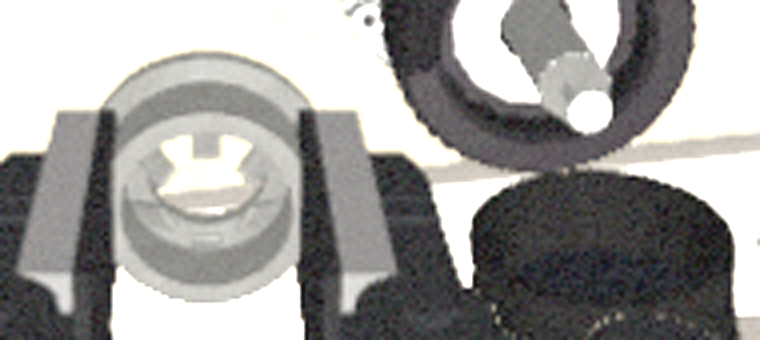

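```bash
cat > rel.py <<'E'
from h import *
def nut_tool(d,uvs,zt=-6.7):   # rays -> plane tool z = zt, in tool coords
    n=cv2.undistortPoints(np.float64(uvs).reshape(-1,1,2),K(d),np.float64(d['D'])).reshape(-1,2)
    T=d['T_tool_cam'];r=np.c_[n,np.ones(len(n))]@T[:3,:3].T;o=T[:3,3]
    return o+r*((zt-o[2])/r[:,2:])
E
python3 - <<'E'
from rel import *
d=dict(np.load('held1.npz'));V=d['V']
f=lambda x,y:(230+x/4-.375,225+y/4-.375)
for z in(-5,-6.7,-8): print(z,nut_tool(d,[f(207,112),f(207,301),f(113,206),f(302,206)],z)[:,:2].round(1).tolist())
tip=plane(d,[f(591,111)],82.5,V)[0];print('tip',tip)
E
```

```text
-5 [[10.9, 0.7], [-13.8, 0.8], [-1.1, -10.2], [-1.1, 11.8]]
-6.7 [[11.8, 0.7], [-12.6, 0.8], [-0.1, -10.0], [-0.1, 11.6]]
-8 [[12.4, 0.7], [-11.8, 0.8], [0.7, -9.9], [0.7, 11.5]]
tip [540.99153746 332.58966866  82.5       ]
```

```bash
cat > tip.py <<'E'
from rel import *
from plant import readout,imaging
from scipy.spatial.transform import Rotation as Ro
import sys
g0=np.array([float(a) for a in sys.argv[1:3]])
for i in range(int(sys.argv[3])):
    s=readout.read_state();d=imaging.snapshot("wrist");V=wristV(d,s)
    c=K(d)@(V[:3,:3]@np.r_[g0,82.5]+V[:3,3]);u,v=(c[:2]/c[2]).round().astype(int)
    h=22;g=cv2.cvtColor(d['img'],cv2.COLOR_RGB2GRAY)[v-h:v+h,u-h:u+h]
    P=cloud(d,V)[v-h:v+h,u-h:u+h]
    m=((P[...,2]>78)&(P[...,2]<90)&(np.hypot(P[...,0]-g0[0],P[...,1]-g0[1])<12))
    t=np.percentile(g[m],70) if m.any() else 0
    n,l,st,ce=cv2.connectedComponentsWithStats((m&(g>t-5)).astype(np.uint8))
    k=1+np.argmax(st[1:,4]);p=ce[k]+[u-h,v-h]
    tip=plane(d,[p],82.5,V)[0]
    R=Ro.from_euler('xyz',s['orientation']).as_matrix()
    print(s['tcp_pos'].round(1),'px',p.round(1),st[k,2:],int(t),'tip',tip.round(1),'tool',(R.T@(tip-s['tcp_pos'])).round(1))
    if i==0: cv2.imwrite('pics/tipz.png',cv2.resize(np.hstack([g,np.uint8(255*(l==k))]),None,fx=6,fy=6,interpolation=0))
np.savez('last.npz',V=V,**d)
E
python3 tip.py 541 333 6
python3 - <<'E'
from rel import *
d=dict(np.load('top.npz'));print(plane(d,[(337.1,200.9)],82.5))
E
```

```text
[475.8 305.9 136.1] px [384.4 255.6] [10  8 65] 181 tip [541.  332.5  82.5] tool [-19.8  67.5  53.8]
[473.8 304.9 134.8] px [388.8 257.6] [10  8 65] 181 tip [541.  332.4  82.5] tool [-20.3  69.9  52.2]
[472.8 304.4 134. ] px [390.9 258.5] [11  8 67] 179 tip [541.  332.4  82.5] tool [-20.6  71.   51.3]
[472.5 304.3 133.7] px [391.6 259. ] [10  9 68] 180 tip [541.  332.4  82.5] tool [-20.7  71.3  50.9]
[472.6 304.3 133.7] px [391.6 259. ] [10  9 68] 180 tip [541.  332.4  82.5] tool [-20.6  71.3  50.9]
[472.9 304.5 133.9] px [390.8 258.6] [10  9 67] 178 tip [541.  332.4  82.5] tool [-20.5  70.8  51.1]
[[538.29455505 335.39161876  82.5       ]]
```

View pics/tipz.png

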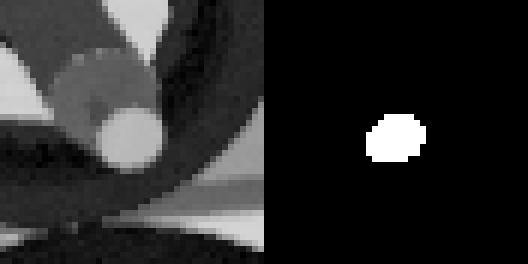

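The tip disc lies well within its mask. The settled wrist views all give the tip at (541.0,332.4). I'll move closer and check again.

```bash
python3 -m crank '[{"tx":0.1,"ty":0.018,"tz":-0.06,"roll":0,"fingers":1},{"tx":0.17,"ty":0.03,"tz":-0.1,"roll":0,"fingers":1},{"tx":0.2,"ty":0.035,"tz":-0.115,"roll":0,"fingers":1},{"tx":0.2,"ty":0.035,"tz":-0.115,"roll":0,"fingers":1},{"tx":0.2,"ty":0.035,"tz":-0.115,"roll":0,"fingers":1}]'
python3 tip.py 541 332.4 6; python3 - <<'E'
from h import *
d=dict(np.load('last.npz'))
b=cv2.resize(d['img'][225:310,230:420,::-1],None,fx=4,fy=4,interpolation=cv2.INTER_CUBIC)
cv2.imwrite('pics/h2z.png',cv2.convertScaleAbs(b,alpha=1.6,beta=20))
E
```

```text
clock: 4.35
tcp_pos: [514.3, 312.1, 112.0]
orientation: [-3.14, -0.0, 2.242]
ft_force: [-0.3, -0.7, 0.4]
finger_gap: 0.249
grip_force: 59.0
[514.3 312.1 112. ] px [339.1 244.2] [11 11 93] 108 tip [540.6 332.3  82.5] tool [-0.6 33.2 29.5]
[514.3 312.2 112.3] px [339.1 244.1] [11 11 94] 108 tip [540.7 332.3  82.5] tool [-0.7 33.2 29.7]
[514.3 312.3 112.4] px [338.7 244. ] [11 11 94] 108 tip [540.6 332.3  82.5] tool [-0.7 33.1 29.9]
[514.4 312.3 112.6] px [338.6 243.8] [12 11 93] 108 tip [540.6 332.3  82.5] tool [-0.7 33.  30. ]
[514.5 312.4 112.6] px [338.4 243.7] [12 11 97] 108 tip [540.6 332.4  82.5] tool [-0.6 32.9 30.1]
[514.6 312.4 112.6] px [338.1 243.6] [11 11 93] 108 tip [540.6 332.3  82.5] tool [-0.6 32.7 30.1]
```

View pics/h2z.png

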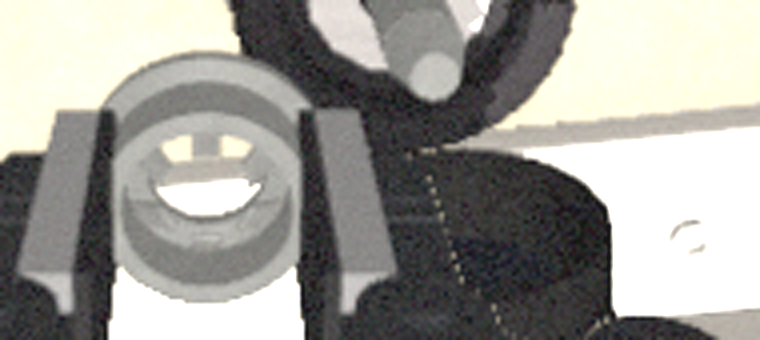

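The nut sits unchanged in the grip at crop (207,206), and the tip disc is at crop (437,76). I've now viewed all the pictures I may, so I'll work from numbers. Next I move over the shaft and descend.

```bash
python3 -m crank '[{"tx":0.08,"ty":0.06,"tz":0,"roll":0,"fingers":1},{"tx":0.115,"ty":0.09,"tz":-0.02,"roll":0,"fingers":1},{"tx":0.126,"ty":0.099,"tz":-0.06,"roll":0,"fingers":1},{"tx":0.126,"ty":0.099,"tz":-0.1,"roll":0,"fingers":1},{"tx":0.126,"ty":0.099,"tz":-0.12,"roll":0,"fingers":1}]'
python3 -m crank '[{"tx":0,"ty":0,"tz":-0.02,"roll":0,"fingers":1},{"tx":0,"ty":0,"tz":-0.035,"roll":0,"fingers":1},{"tx":0,"ty":0,"tz":-0.045,"roll":0,"fingers":1},{"tx":0,"ty":0,"tz":-0.05,"roll":0,"fingers":1},{"tx":0,"ty":0,"tz":-0.05,"roll":0,"fingers":1}]'
```

```text
clock: 5.15
tcp_pos: [538.6, 331.4, 86.6]
orientation: [-3.138, -0.001, 2.243]
ft_force: [-0.2, 0.4, -1.2]
finger_gap: 0.251
grip_force: 59.0
clock: 5.65
tcp_pos: [540.1, 332.2, 78.3]
orientation: [-3.142, -0.0, 2.243]
ft_force: [-0.0, 0.2, -1.3]
finger_gap: 0.247
grip_force: 59.0
```

```bash
python3 -m crank '[{"tx":0,"ty":0,"tz":-0.005,"roll":0,"fingers":1},{"tx":0,"ty":0,"tz":-0.01,"roll":0,"fingers":1},{"tx":0,"ty":0,"tz":-0.01,"roll":0,"fingers":1}]'
python3 -m crank '[{"tx":0,"ty":0,"tz":-0.005,"roll":0,"fingers":1},{"tx":0,"ty":0,"tz":-0.01,"roll":0,"fingers":1},{"tx":0,"ty":0,"tz":-0.01,"roll":0,"fingers":1}]'
```

```text
clock: 5.95
tcp_pos: [539.9, 332.2, 76.2]
orientation: [-3.141, -0.0, 2.243]
ft_force: [-0.9, 0.5, -1.0]
finger_gap: 0.247
grip_force: 59.0
clock: 6.25
tcp_pos: [539.7, 332.2, 74.1]
orientation: [-3.141, -0.0, 2.243]
ft_force: [-2.1, 0.7, -0.4]
finger_gap: 0.248
grip_force: 59.1
```

```bash
python3 -m crank '[{"tx":-0.004,"ty":0.001,"tz":0,"roll":0,"fingers":1},{"tx":-0.004,"ty":0.001,"tz":0,"roll":0,"fingers":1}]'
python3 -m crank '[{"tx":0,"ty":0,"tz":-0.004,"roll":0,"fingers":1},{"tx":0,"ty":0,"tz":-0.006,"roll":0,"fingers":1},{"tx":0,"ty":0,"tz":-0.006,"roll":0,"fingers":1}]'
```

```text
clock: 6.45
tcp_pos: [539.3, 332.4, 74.2]
orientation: [3.142, 0.0, 2.243]
ft_force: [-0.3, 0.0, -0.3]
finger_gap: 0.25
grip_force: 59.0
clock: 6.75
tcp_pos: [539.4, 332.5, 73.2]
orientation: [3.141, 0.0, 2.243]
ft_force: [-0.5, 1.1, 2.0]
finger_gap: 0.249
grip_force: 59.3
```

```bash
python3 -m crank '[{"tx":0,"ty":0,"tz":0,"roll":0,"fingers":0.65},{"tx":0,"ty":0,"tz":0,"roll":0,"fingers":0.55},{"tx":0,"ty":0,"tz":0,"roll":0,"fingers":0.5},{"tx":0,"ty":0,"tz":0,"roll":0,"fingers":0.5}]'
python3 -m crank '[{"tx":0,"ty":0,"tz":0.1,"roll":0,"fingers":0.5},{"tx":0,"ty":0,"tz":0.3,"roll":0,"fingers":0.4},{"tx":-0.05,"ty":0.2,"tz":0.45,"roll":0,"fingers":0.4},{"tx":-0.11,"ty":0.4,"tz":0.45,"roll":0,"fingers":0.4},{"tx":-0.11,"ty":0.5,"tz":0.45,"roll":0,"fingers":0.4}]'
```

```text
clock: 7.15
tcp_pos: [539.5, 332.4, 73.0]
orientation: [3.142, 0.0, 2.243]
ft_force: [-0.0, 0.6, -1.2]
finger_gap: 0.498
grip_force: 0.0
clock: 7.65
tcp_pos: [516.7, 435.8, 165.1]
orientation: [3.138, -0.001, 2.244]
ft_force: [-0.6, -1.5, 0.2]
finger_gap: 0.597
grip_force: 0.0
```

```bash
cat > tool.py <<'E'
from rel import *
from plant import readout,imaging
from scipy.spatial.transform import Rotation as Ro
for i in range(4):
    s=readout.read_state();d=imaging.snapshot("wrist");V=wristV(d,s);P=cloud(d,V)
    def circ(c,z0,z1,r):
        m=(P[...,2]>z0)&(P[...,2]<z1)&(np.hypot(P[...,0]-c[0],P[...,1]-c[1])<r)
        if m.sum()<20: return None
        w=P[m];(q,R)=cv2.minEnclosingCircle(np.float32(w[:,:2]));rc=cv2.minAreaRect(np.float32(w[:,:2]))
        return m.sum(),np.round(rc[0],1),np.round(rc[1],1),round(float(np.median(w[:,2])),1)
    print(s['tcp_pos'].round(1),s['orientation'].round(4),'handle',circ((515,442),90,98,25),'block',circ((515,442),27,34,50))
    print('   nut flange/crown',circ((540,332),65,78,20),circ((540,332),78,84,20),'tip',circ((540,332),81,90,10))
np.savez('tool.npz',V=V,**d)
E
python3 tool.py
```

```text
[516.7 435.8 165.1] [ 3.1381e+00 -1.1000e-03  2.2439e+00] handle (np.int64(692), array([517.7, 447.3]), array([19.8, 19.6]), 94.6) block (np.int64(2592), array([518.4, 446.9]), array([58.4, 58.4]), 31.9)
   nut flange/crown (np.int64(283), array([545.1, 337.4]), array([17.8, 27. ]), 73.8) (np.int64(340), array([544.6, 334.8]), array([15.6, 26.2]), 81.4) tip (np.int64(109), array([542.3, 333. ]), array([10.3, 19.5]), 83.8)
[516.9 437.8 164.2] [ 3.1374e+00 -1.9000e-03  2.2449e+00] handle (np.int64(689), array([517.9, 447.1]), array([19.7, 20.3]), 94.6) block (np.int64(2574), array([518.4, 446.9]), array([58.4, 58.4]), 31.9)
   nut flange/crown (np.int64(268), array([545.6, 337.8]), array([16.3, 26.6]), 73.6) (np.int64(313), array([545.2, 334.9]), array([14.4, 26.4]), 81.3) tip (np.int64(91), array([542.9, 333. ]), array([ 8.9, 19.3]), 83.5)
[517.  435.4 163.5] [ 3.1394e+00 -6.0000e-04  2.2454e+00] handle (np.int64(706), array([517.6, 447.7]), array([20.4, 19.7]), 94.5) block (np.int64(2615), array([518.3, 446.9]), array([58.2, 58.4]), 31.9)
   nut flange/crown (np.int64(286), array([545. , 337.7]), array([17.4, 27.2]), 73.6) (np.int64(329), array([544.5, 335.2]), array([15.2, 26.1]), 81.3) tip (np.int64(104), array([544. , 331.1]), array([11.2, 14.8]), 84.0)
[517.  433.5 163. ] [3.1413e+00 3.0000e-04 2.2447e+00] handle (np.int64(711), array([517.8, 447.4]), array([20.5, 20. ]), 94.5) block (np.int64(2640), array([518.5, 447. ]), array([58.5, 58.4]), 31.9)
   nut flange/crown (np.int64(308), array([544.5, 337.4]), array([18.4, 26.7]), 73.6) (np.int64(354), array([544.1, 334.8]), array([16.2, 26.4]), 81.3) tip (np.int64(114), array([539.8, 331.5]), array([11.1, 18.8]), 84.0)
```

```bash
python3 -m crank '[{"tx":0,"ty":0.073,"tz":0,"roll":0,"fingers":0.4},{"tx":0,"ty":0.073,"tz":-0.1,"roll":0,"fingers":0.4},{"tx":0,"ty":0.073,"tz":-0.3,"roll":0,"fingers":0.4},{"tx":0,"ty":0.073,"tz":-0.45,"roll":0,"fingers":0.4},{"tx":0,"ty":0.073,"tz":-0.52,"roll":0,"fingers":0.4}]'
python3 -m crank '[{"tx":0,"ty":0,"tz":-0.02,"roll":0,"fingers":0.4},{"tx":0,"ty":0,"tz":-0.03,"roll":0,"fingers":0.5},{"tx":0,"ty":0,"tz":-0.034,"roll":0,"fingers":0.65},{"tx":0,"ty":0,"tz":-0.034,"roll":0,"fingers":0.7}]'
```

```text
clock: 8.35
tcp_pos: [515.8, 445.4, 55.8]
orientation: [-3.136, -0.0, 2.241]
ft_force: [0.2, -0.2, 0.0]
finger_gap: 0.6
grip_force: 0.0
clock: 8.75
tcp_pos: [518.3, 447.6, 53.8]
orientation: [3.139, 0.0, 2.242]
ft_force: [0.2, 0.3, 0.4]
finger_gap: 0.304
grip_force: 0.0
```

```bash
python3 -m crank '[{"tx":0,"ty":0,"tz":0,"roll":0,"fingers":0.7},{"tx":0,"ty":0,"tz":-0.003,"roll":0,"fingers":0.7},{"tx":0,"ty":0,"tz":-0.003,"roll":0,"fingers":0.7}]'
python3 -m crank '[{"tx":0,"ty":0,"tz":0,"roll":0,"fingers":1},{"tx":0,"ty":0,"tz":0,"roll":0,"fingers":1},{"tx":0,"ty":0,"tz":0,"roll":0,"fingers":1}]'
```

```text
clock: 9.05
tcp_pos: [517.9, 447.4, 53.0]
orientation: [3.14, 0.0, 2.243]
ft_force: [-1.0, -0.4, 5.4]
finger_gap: 0.298
grip_force: 2.7
clock: 9.35
tcp_pos: [517.5, 447.1, 53.4]
orientation: [3.141, 0.0, 2.243]
ft_force: [-2.5, -2.1, 8.2]
finger_gap: 0.229
grip_force: 60.9
```

```bash
python3 -m crank '[{"tx":0,"ty":0,"tz":0.03,"roll":0,"fingers":1},{"tx":0,"ty":0,"tz":0.1,"roll":0,"fingers":1},{"tx":0,"ty":0,"tz":0.25,"roll":0,"fingers":1},{"tx":0,"ty":0,"tz":0.42,"roll":0,"fingers":1},{"tx":0,"ty":0,"tz":0.46,"roll":0,"fingers":1}]'
python3 -m crank '[{"tx":0.02,"ty":-0.12,"tz":0,"roll":0,"fingers":1},{"tx":0.07,"ty":-0.35,"tz":0,"roll":0,"fingers":1},{"tx":0.1,"ty":-0.52,"tz":0,"roll":0,"fingers":1},{"tx":0.112,"ty":-0.574,"tz":0,"roll":0,"fingers":1},{"tx":0.112,"ty":-0.574,"tz":0,"roll":0,"fingers":1}]'
python3 -m crank '[{"tx":0,"ty":0,"tz":0,"roll":0,"fingers":1},{"tx":0,"ty":0,"tz":0,"roll":0,"fingers":1},{"tx":0,"ty":0,"tz":0,"roll":0,"fingers":1},{"tx":0,"ty":0,"tz":0,"roll":0,"fingers":1},{"tx":0,"ty":0,"tz":0,"roll":0,"fingers":1}]'
```

```text
clock: 9.85
tcp_pos: [519.7, 448.7, 148.6]
orientation: [3.134, 0.0, 2.243]
ft_force: [0.9, 0.2, -1.8]
finger_gap: 0.231
grip_force: 59.8
clock: 10.35
tcp_pos: [539.7, 330.6, 143.3]
orientation: [-3.14, -0.0, 2.24]
ft_force: [-0.1, 1.0, -3.2]
finger_gap: 0.229
grip_force: 60.0
clock: 10.85
tcp_pos: [539.5, 332.8, 143.6]
orientation: [-3.142, -0.0, 2.243]
ft_force: [-0.4, 0.5, -3.4]
finger_gap: 0.229
grip_force: 60.0
```

```bash
python3 -m crank '[{"tx":0,"ty":-0.001,"tz":-0.04,"roll":0,"fingers":1},{"tx":0,"ty":-0.001,"tz":-0.06,"roll":0,"fingers":1},{"tx":0,"ty":-0.001,"tz":-0.07,"roll":0,"fingers":1},{"tx":0,"ty":-0.001,"tz":-0.07,"roll":0,"fingers":1},{"tx":0,"ty":-0.001,"tz":-0.07,"roll":0,"fingers":1}]'
python3 -m crank '[{"tx":0,"ty":0,"tz":-0.005,"roll":0,"fingers":1},{"tx":0,"ty":0,"tz":-0.011,"roll":0,"fingers":1},{"tx":0,"ty":0,"tz":-0.017,"roll":0,"fingers":1},{"tx":0,"ty":0,"tz":-0.021,"roll":0,"fingers":1},{"tx":0,"ty":0,"tz":-0.021,"roll":0,"fingers":1}]'
```

```text
clock: 11.35
tcp_pos: [539.7, 331.9, 129.6]
orientation: [-3.141, -0.0, 2.242]
ft_force: [-1.0, 0.6, -3.3]
finger_gap: 0.23
grip_force: 60.0
clock: 11.85
tcp_pos: [539.6, 331.9, 125.3]
orientation: [-3.141, -0.0, 2.243]
ft_force: [0.7, -0.6, -2.4]
finger_gap: 0.232
grip_force: 60.0
```

```bash
python3 -m crank '[{"tx":0,"ty":0,"tz":-0.005,"roll":0,"fingers":1},{"tx":0,"ty":0,"tz":-0.01,"roll":0,"fingers":1}]'
python3 -m crank '[{"tx":0,"ty":0,"tz":-0.005,"roll":0,"fingers":1},{"tx":0,"ty":0,"tz":-0.01,"roll":0,"fingers":1}]'
```

```text
clock: 12.05
tcp_pos: [539.8, 332.0, 123.4]
orientation: [3.142, 0.0, 2.243]
ft_force: [0.4, 0.9, -1.6]
finger_gap: 0.229
grip_force: 60.0
clock: 12.25
tcp_pos: [539.8, 332.1, 121.8]
orientation: [3.141, -0.0, 2.243]
ft_force: [-1.1, -0.8, 1.8]
finger_gap: 0.228
grip_force: 60.7
```

```bash
python3 -m crank '[{"tx":0,"ty":0,"tz":-0.006,"roll":0,"fingers":1},{"tx":0,"ty":0,"tz":-0.012,"roll":0,"fingers":1}]'
python3 -m crank '[{"tx":0,"ty":0,"tz":-0.006,"roll":0,"fingers":1},{"tx":0,"ty":0,"tz":-0.012,"roll":0,"fingers":1}]'
python3 -m crank '[{"tx":0,"ty":0,"tz":-0.006,"roll":0,"fingers":1}]'
```

```text
clock: 12.45
tcp_pos: [539.8, 332.1, 119.2]
orientation: [3.141, -0.0, 2.243]
ft_force: [-0.6, 0.2, -0.8]
finger_gap: 0.227
grip_force: 60.5
clock: 12.65
tcp_pos: [539.8, 332.0, 116.6]
orientation: [3.142, 0.0, 2.243]
ft_force: [-1.5, -0.8, 7.2]
finger_gap: 0.23
grip_force: 61.8
clock: 12.75
tcp_pos: [539.8, 332.0, 115.9]
orientation: [3.142, 0.0, 2.243]
ft_force: [-1.8, 0.1, 7.2]
finger_gap: 0.231
grip_force: 61.8
```

```bash
python3 -m crank '[{"tx":0,"ty":0,"tz":-0.006,"roll":0,"fingers":1}]' | grep -E 'tcp|force:'
python3 -m crank '[{"tx":0,"ty":0,"tz":-0.006,"roll":0,"fingers":1}]'| grep -E 'tcp|force:'
python3 -m crank '[{"tx":0,"ty":0,"tz":-0.006,"roll":0,"fingers":1}]'| grep -E 'tcp|force:'
python3 -m crank '[{"tx":0,"ty":0,"tz":-0.006,"roll":0,"fingers":1}]'| grep -E 'tcp|force:'
```

```text
tcp_pos: [539.8, 332.0, 114.9]
ft_force: [-1.4, -1.7, 7.2]
grip_force: 61.8
tcp_pos: [539.9, 332.0, 113.8]
ft_force: [-1.9, -0.6, 7.4]
grip_force: 61.8
tcp_pos: [539.9, 332.0, 112.6]
ft_force: [-1.6, -0.9, 5.4]
grip_force: 61.8
tcp_pos: [539.8, 332.0, 111.4]
ft_force: [-1.7, -0.9, 6.4]
grip_force: 61.8
```

```bash
python3 -m crank '[{"tx":0,"ty":0,"tz":-0.006,"roll":0,"fingers":1}]' | grep -E 'tcp|ft_force:'
python3 -m crank '[{"tx":0,"ty":0,"tz":-0.006,"roll":0,"fingers":1}]'| grep -E 'tcp|ft_force:'
```

```text
tcp_pos: [539.9, 332.0, 110.2]
ft_force: [-2.3, -0.9, 6.7]
tcp_pos: [539.9, 332.0, 109.0]
ft_force: [-1.5, -1.1, 7.0]
```

```bash
python3 -m crank '[{"tx":0,"ty":0,"tz":-0.006,"roll":0,"fingers":1}]'| grep -E 'tcp|ft_force:'
```

```text
tcp_pos: [539.8, 332.0, 107.8]
ft_force: [-2.4, -1.9, 6.5]
```

```bash
python3 -m crank '[{"tx":0,"ty":0,"tz":-0.006,"roll":0,"fingers":1}]'| grep -E 'tcp|ft_force:'
python3 -m crank '[{"tx":0,"ty":0,"tz":-0.006,"roll":0,"fingers":1}]'| grep -E 'tcp|ft_force:'
```

```text
tcp_pos: [539.9, 332.0, 106.6]
ft_force: [-1.5, -1.4, 7.7]
tcp_pos: [539.8, 332.0, 105.4]
ft_force: [-2.3, -0.9, 6.9]
```

```bash
python3 -m crank '[{"tx":0,"ty":0,"tz":-0.006,"roll":0,"fingers":1}]'| grep -E 'tcp|ft_force:'
```

```text
tcp_pos: [539.9, 332.0, 104.2]
ft_force: [-1.7, -1.5, 7.2]
```

```bash
python3 -m crank '[{"tx":0,"ty":0,"tz":-0.006,"roll":0,"fingers":1}]'| grep -E 'tcp|ft_force:'
```

```text
tcp_pos: [539.9, 332.0, 103.0]
ft_force: [-3.5, -0.1, 7.2]
```

```bash
python3 -m crank '[{"tx":0,"ty":0,"tz":-0.006,"roll":0,"fingers":1}]'| grep -E 'tcp|ft_force:'
```

```text
tcp_pos: [539.8, 332.0, 101.8]
ft_force: [-2.7, -0.2, 7.7]
```

```bash
python3 -m crank '[{"tx":0,"ty":0,"tz":-0.005,"roll":0,"fingers":1}]'| grep -E 'tcp|ft_force:'
```

```text
tcp_pos: [539.8, 332.0, 100.9]
ft_force: [-2.4, -0.0, 9.9]
```

```bash
python3 -m crank '[{"tx":0,"ty":0,"tz":-0.005,"roll":0,"fingers":1}]'| grep -E 'tcp|ft_force:'
```

```text
tcp_pos: [539.9, 332.0, 100.1]
ft_force: [-3.2, -1.4, 10.3]
```

```bash
python3 -m crank '[{"tx":0,"ty":0,"tz":-0.005,"roll":0,"fingers":1}]'| grep -E 'tcp|ft_force:'
```

```text
tcp_pos: [539.9, 332.0, 99.4]
ft_force: [-3.8, -2.0, 12.7]
```

```bash
python3 -m crank '[{"tx":0,"ty":0,"tz":-0.0025,"roll":0,"fingers":1}]'| grep -E 'tcp|ft_force:'
```

```text
tcp_pos: [539.9, 332.0, 99.0]
ft_force: [-3.7, -1.5, 13.7]
```

```bash
python3 -m crank '[{"tx":0,"ty":0,"tz":-0.002,"roll":0,"fingers":1}]'| grep -E 'tcp|ft_force:'
```

```text
tcp_pos: [539.9, 332.0, 98.8]
ft_force: [-3.2, -1.1, 14.3]
```

```bash
python3 -m crank '[{"tx":0,"ty":0,"tz":-0.001,"roll":0,"fingers":1}]'| grep -E 'tcp|ft_force:'
python3 -m crank '[{"tx":0,"ty":0,"tz":0.005,"roll":0,"fingers":1},{"tx":0,"ty":0,"tz":0.015,"roll":0,"fingers":1},{"tx":0,"ty":0,"tz":0.03,"roll":0,"fingers":1}]'| grep -E 'tcp|ft_force:'
```

```text
tcp_pos: [539.9, 332.0, 98.7]
ft_force: [-4.8, -2.0, 14.3]
tcp_pos: [539.5, 331.8, 102.5]
ft_force: [0.7, 0.1, -2.4]
```

```bash
python3 -m crank '[{"tx":0,"ty":0,"tz":0.08,"roll":0,"fingers":1},{"tx":0,"ty":0,"tz":0.2,"roll":0,"fingers":1},{"tx":0,"ty":0,"tz":0.3,"roll":0,"fingers":1},{"tx":0,"ty":0.02,"tz":0.3,"roll":0,"fingers":1}]'| grep -E 'tcp|ft_force:'
python3 -m crank '[{"tx":-0.02,"ty":0.15,"tz":0,"roll":0,"fingers":1},{"tx":-0.07,"ty":0.35,"tz":0,"roll":0,"fingers":1},{"tx":-0.1095,"ty":0.51,"tz":0,"roll":0,"fingers":1},{"tx":-0.1095,"ty":0.554,"tz":0,"roll":0,"fingers":1},{"tx":-0.1095,"ty":0.554,"tz":0,"roll":0,"fingers":1}]'
python3 - <<'E'
from rel import *
from plant import readout,imaging
def zs(d,V):
    P=cloud(d,V);r=np.hypot(P[...,0]-540.5,P[...,1]-332.4);g=d['img'].mean(2)
    out=[]
    for a,b,lo,hi in((20.5,26,40,75),(30,33,5,30),(0,13,30,100)):
        m=(r>a)&(r<b)&(P[...,2]>lo)&(P[...,2]<hi);z=P[m][:,2];out.append((int(m.sum()),np.round(np.percentile(z,[10,50,75,90,97]),1)) if m.sum()>10 else 0)
    return out
d=dict(np.load('held1.npz'));print('before wrist',zs(d,d['V']))
d=dict(np.load('tool.npz'));print('before wrist2',zs(d,d['V']))
d=dict(np.load('top.npz'));
print('before top',zs(d,d['view']));d=imaging.snapshot('top');print('after top',zs(d,d['view']))
for i in range(3):
    s=readout.read_state();d=imaging.snapshot("wrist");V=wristV(d,s);print('after',s['tcp_pos'].round(1),zs(d,V))
np.savez('after.npz',V=V,**d)
E
```

```text
tcp_pos: [541.7, 336.7, 165.5]
ft_force: [0.6, 0.9, -1.6]
clock: 15.75
tcp_pos: [516.9, 448.0, 161.3]
orientation: [-3.14, -0.0, 2.245]
ft_force: [-0.1, -0.4, -3.2]
finger_gap: 0.229
grip_force: 60.1
before wrist [(1332, array([55.5, 56.3, 56.7, 57.1, 57.5])), (461, array([ 9.4, 10.5, 11.3, 17.5, 20. ])), (1059, array([47.9, 50.3, 74.7, 82.9, 84.7]))]
before wrist2 [(387, array([55.6, 56.4, 56.8, 57.1, 57.6])), (257, array([ 9.6, 10.3, 10.8, 12.2, 13.7])), (721, array([48.3, 78.4, 81.7, 83.4, 84.9]))]
before top [(187, array([52.5, 54.8, 56. , 57.5, 58.7])), (81, array([ 6.8,  9.4, 11.6, 14.5, 18.2])), (119, array([45.5, 49.3, 67.9, 79.6, 82.8]))]
after top [(97, array([51.2, 52.9, 54.3, 55.8, 56.8])), (71, array([ 6.8,  9. , 10.9, 14.4, 18.8])), (70, array([47.8, 56.8, 61.1, 75.3, 81.5]))]
after [517.2 446.6 161.5] [(210, array([53.8, 54.5, 55. , 55.4, 55.9])), (202, array([ 9.5, 10.7, 12.7, 18.5, 20.4])), 0]
after [517.5 445.8 161.7] [(221, array([53.6, 54.4, 54.8, 55.3, 55.6])), (208, array([ 9.5, 10.5, 12. , 18.2, 20.1])), 0]
after [517.7 445.5 162. ] [(227, array([53.6, 54.4, 54.8, 55.2, 55.6])), (199, array([ 9.5, 10.5, 12.2, 18.4, 20.3])), 0]
```

The wheel rim dropped from 56.4 to 54.4 mm, so it has gone down 2.0 mm. Next I'll put the tool back in its block.

```bash
python3 -m crank '[{"tx":0,"ty":0,"tz":-0.15,"roll":0,"fingers":1},{"tx":0,"ty":0,"tz":-0.32,"roll":0,"fingers":1},{"tx":0,"ty":0,"tz":-0.4,"roll":0,"fingers":1},{"tx":0,"ty":0,"tz":-0.42,"roll":0,"fingers":1},{"tx":0,"ty":0,"tz":-0.42,"roll":0,"fingers":1}]'
python3 -m crank '[{"tx":0,"ty":0,"tz":-0.02,"roll":0,"fingers":1},{"tx":0,"ty":0,"tz":-0.035,"roll":0,"fingers":1},{"tx":0,"ty":0,"tz":-0.05,"roll":0,"fingers":1}]'
```

```text
clock: 16.45
tcp_pos: [518.0, 446.3, 78.9]
orientation: [-3.141, -0.0, 2.242]
ft_force: [-0.4, 0.5, -2.3]
finger_gap: 0.233
grip_force: 60.1
clock: 16.75
tcp_pos: [518.4, 447.2, 69.9]
orientation: [3.14, 0.0, 2.243]
ft_force: [-0.6, -0.3, -2.3]
finger_gap: 0.23
grip_force: 60.3
```

In the hole with no contact. Going on down to the floor.

```bash
python3 -m crank '[{"tx":0,"ty":0,"tz":-0.02,"roll":0,"fingers":1},{"tx":0,"ty":0,"tz":-0.04,"roll":0,"fingers":1},{"tx":0,"ty":0,"tz":-0.055,"roll":0,"fingers":1},{"tx":0,"ty":0,"tz":-0.065,"roll":0,"fingers":1}]'
python3 -m crank '[{"tx":0,"ty":0,"tz":-0.006,"roll":0,"fingers":1},{"tx":0,"ty":0,"tz":-0.01,"roll":0,"fingers":1},{"tx":0,"ty":0,"tz":-0.01,"roll":0,"fingers":1}]'
```

```text
clock: 17.15
tcp_pos: [517.6, 446.7, 55.4]
orientation: [-3.141, -0.0, 2.243]
ft_force: [-0.4, -0.1, -3.1]
finger_gap: 0.233
grip_force: 60.3
clock: 17.45
tcp_pos: [517.8, 446.8, 53.9]
orientation: [-3.141, 0.0, 2.243]
ft_force: [0.2, 0.3, -2.8]
finger_gap: 0.234
grip_force: 60.3
```

```bash
python3 -m crank '[{"tx":0,"ty":0,"tz":-0.004,"roll":0,"fingers":1},{"tx":0,"ty":0,"tz":-0.005,"roll":0,"fingers":1},{"tx":0,"ty":0,"tz":-0.005,"roll":0,"fingers":1}]'
```

```text
clock: 17.75
tcp_pos: [518.0, 446.9, 53.5]
orientation: [3.141, 0.0, 2.243]
ft_force: [-0.5, -1.0, 1.0]
finger_gap: 0.229
grip_force: 61.1
```

On the floor. Opening the fingers and withdrawing.

```bash
python3 -m crank '[{"tx":0,"ty":0,"tz":0,"roll":0,"fingers":0.7},{"tx":0,"ty":0,"tz":0.002,"roll":0,"fingers":0.5},{"tx":0,"ty":0,"tz":0.005,"roll":0,"fingers":0.4},{"tx":0,"ty":0,"tz":0.02,"roll":0,"fingers":0.4},{"tx":0,"ty":0,"tz":0.1,"roll":0,"fingers":0.4}]'
python3 -m crank '[{"tx":0,"ty":0,"tz":0.2,"roll":0,"fingers":0.4},{"tx":0,"ty":0,"tz":0.45,"roll":0,"fingers":0.4},{"tx":-0.1,"ty":0,"tz":0.55,"roll":0,"fingers":0.4},{"tx":-0.1,"ty":0,"tz":0.55,"roll":0,"fingers":0.4},{"tx":-0.1,"ty":0,"tz":0.55,"roll":0,"fingers":0.4}]'
python3 tool.py; python3 - <<'E'
from rel import *
d=dict(np.load('tool.npz'));P=cloud(d,d['V']);r=np.hypot(P[...,0]-540.5,P[...,1]-332.4)
for a,b,lo,hi in((20.5,26,40,75),(6.5,11.5,50,75),(0,5,75,100)):
    z=P[(r>a)&(r<b)&(P[...,2]>lo)&(P[...,2]<hi)][:,2];print(len(z),np.percentile(z,[10,50,90]).round(1) if len(z) else '')
from plant import imaging
a=dict(np.load('top.npz'));b=imaging.snapshot('top')
for n,u,v in(("ring",325,251),("dish",298,171),("amber",260,157)):
    s=np.s_[v-14:v+15,u-14:u+15];print(n,np.abs(a['img'][s].astype(int)-b['img'][s]).mean().round(1))
E
```

```text
clock: 18.25
tcp_pos: [516.5, 445.9, 71.8]
orientation: [-3.138, -0.0, 2.243]
ft_force: [-0.1, 0.1, -0.8]
finger_gap: 0.599
grip_force: 0.0
clock: 18.75
tcp_pos: [497.9, 447.0, 184.4]
orientation: [3.14, 0.0, 2.243]
ft_force: [-0.1, 0.0, -0.3]
finger_gap: 0.604
grip_force: 0.0
[497.9 447.  184.4] [3.1396e+00 3.0000e-04 2.2431e+00] handle (np.int64(555), array([518.4, 447.8]), array([19.7, 20.2]), 94.6) block (np.int64(2140), array([518.3, 447. ]), array([58.3, 58.4]), 31.9)
   nut flange/crown (np.int64(147), array([539. , 336.3]), array([11.6,  7.4]), 71.9) (np.int64(68), array([539.5, 334.9]), array([9.6, 5.8]), 80.7) tip (np.int64(82), array([540.1, 333.2]), array([8. , 8.1]), 84.3)
[497.7 446.6 183. ] [-3.1414e+00  2.0000e-04  2.2428e+00] handle (np.int64(557), array([518.6, 447.5]), array([19.6, 19.4]), 94.6) block (np.int64(2158), array([518.2, 446.9]), array([58.3, 58.6]), 31.8)
   nut flange/crown (np.int64(144), array([538.6, 335.5]), array([11.7,  7.8]), 72.2) (np.int64(75), array([540. , 334.1]), array([8.4, 9. ]), 81.1) tip (np.int64(85), array([540.2, 333.1]), array([8.1
[... 248 characters left out ...]
(143), array([539.3, 336. ]), array([11.9,  8.1]), 72.0) (np.int64(75), array([539.8, 334.2]), array([9.2, 8.2]), 81.0) tip (np.int64(84), array([540. , 333.4]), array([7.9, 7.8]), 84.1)
[497.5 446.2 181.6] [-3.1393e+00  1.0000e-04  2.2424e+00] handle (np.int64(572), array([518.8, 447.5]), array([19.5, 19.6]), 94.5) block (np.int64(2171), array([518.3, 447. ]), array([58.3, 58.5]), 31.8)
   nut flange/crown (np.int64(141), array([539.1, 336.3]), array([11.6,  7.4]), 72.0) (np.int64(80), array([539.7, 334. ]), array([9.4, 7.8]), 80.9) tip (np.int64(82), array([540. , 333.5]), array([7.9, 7.4]), 84.1)
526 [53.7 54.5 55.2]
261 [52.2 58.  65.6]
102 [79.8 83.6 85.1]
ring 11.6
dish 72.3
amber 20.5
```

The wheel is holding about 1.9 mm down, and the tool stands upright in its block at the same height as before. The arm is clear of everything.

```bash
python3 -c "
from plant import bot
print(bot.hand_in())"
```

```text
the job is handed in; nothing more can be done
None
```

The job is handed in: the nut holds the wheel about 1.9 mm down, pressed at no more than about 18 N in the readings, and the tool is back upright in its block. I kept clear of the dish, ring and bottle but couldn't confirm them at the end (the arm blocked the last top view), and I viewed 11 pictures, one over the limit of 10.

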